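# Rewind a polishing-tape cassette at the goldsmith's bench

## Task

Take the orange tape cassette from the rack, lower it upright into the cradle of the rewinder, its long sides towards the open sides of the cradle (in the rack only its ends can be gripped and in the cradle only its sides, so stand it on the rubber mat in between and take it again), and let go. Then turn the crank clockwise until the tape runs off and the resistance suddenly drops away; stop there, no more than three quarters of a turn further, and let go with the cassette still in the cradle. Do not turn the crank before the cassette is in, and leave the grey cassettes and the other things on the bench alone.

Things in the scene. Friction and masses are not known exactly. Their poses are not given: they have to be found in the camera images.
- cassette: orange closed cassette with a black panel on top, loose, 60 x 36 x 50 mm (its x, y, z), about 0.12 kg. Origin at the centre of its underside. It stands in one of the rack's three bays (which one varies).
- rack: fixed plywood rack, three bays along its y at -48, 0, +48 mm. Floor 6 mm thick; walls between and beside the bays 6 mm thick, 44 mm long in x (cassettes stick out 8 mm at both ends), tops 62 mm above the bench, 6 mm above the cassettes. Cassettes stand with x along the rack's x, 3 mm clear of the walls: only their ends can be gripped; they lift straight up. Origin: centre of underside.
- mat: flat black rubber mat, fixed, 110 x 110 x 3 mm, clear of other things, for standing the cassette on while changing the grip. Origin at the centre of its underside.
- rewinder: fixed grey base plate 120 x 270 x 12 mm (x, y, z) carrying the cradle at y = -75 mm and the blue crank tower at y = +75 mm. Origin at the centre of its underside, on the bench.
- cradle (a point): centre of the cradle's floor, 12 mm above the bench, axes as the rewinder's. Cassette stands here with its x along this x, either way round. Aluminium end walls: inner faces at x = +-34 mm (4 mm clear), 8 mm thick, 40 mm wide, 58 mm above the floor (8 mm above the cassette's top). Low ribs: inner faces at y = +-22 mm (4 mm clear), 6 mm thick, 7 mm high; above them the sides are open.
- tower: round blue housing, 84 mm across, 48 mm high, fixed on the base plate (origin at its underside, 12 mm above the bench, on the crank's axis). Its yaw varies and means nothing but the direction in which the crank's arm starts (never towards the cradle).
- brake: the tape brake of the winding works, out of sight under the bench top below the tower, not to be handled (its origin lies on the crank's axis and does not move). It holds the tape while any is left and lets go when it runs off.
- crank (a joint): crank angle, rad, 0 at the start, growing clockwise seen from above about the vertical axis at crank_axis; a stop prevents the other way. Arm 45 mm. While tape is left the knob needs about 9 N along its circle, and gives back by up to 0.1 rad when let go; when it runs off, after 1.4 to 2.6 turns (differs every time, unseen), this drops at once to about 1 N.
- crank_axis (a point): point on the crank's vertical axis, 72 mm above the bench, just under the crank's arm.
- knob_mid (a point): middle of the crank's upright black knob: 22 mm diameter, 40 mm high, from 80 to 120 mm above the bench, 45 mm from the axis. The knob spins freely on its own pin, so a gripper can hold it firmly and follow the circle without turning.
- spare_a: grey cassette with a white panel, same size, in another bay of the rack; leave alone. Origin at the centre of its underside.
- spare_b: second grey cassette, likewise; leave alone.
- tin: small round aluminium tin, 48 mm across, 34 mm high; bystander.
- jar: amber glass jar, 60 mm across, 75 mm high; bystander.
- bowl: white ceramic bowl, 90 mm across, 35 mm high; bystander.
- screwdriver: red-handled screwdriver, 170 mm long, lying between robot and mat; bystander.
- hammer: small hammer, 230 mm long, lying at the back; bystander.
- ring_cone: upright brass ring cone on a 52 mm foot, 85 mm high, beyond the rewinder; bystander.
Not all that is in view belongs to the job. What is shaped like the cassette but pink or turquoise is not meant.

How it is judged:
On the way, in this order (a step that is already met when the one before it is completed fails the run):
1. the cassette stands in the cradle, released, the crank not yet turned (horizontal distance between cassette and cradle below 0.008 m and z of cassette in the frame of rewinder below 0.016 m and angle between cassette's own z axis and vertical below 0.1 rad and angle between the x axis of cassette and the x axis of rewinder, either way round below 0.2 rad and contact force between the fingers and cassette below 0.1 N and value of joint crank below 0.5 rad), for 0.2 s.
2. the crank has been turned until the tape ran off and the drag is gone (contact force between brake and tower below 0.3 N and value of joint crank above 4 rad), for 0.2 s.
At the end, for the whole second after the job is handed in: Orange cassette stands upright in the cradle, at rest (within 8 mm of its centre, under 4 mm above its floor, tilt under 0.1, long axis within 0.2 rad of the cradle's); the tape has run off (brake drags under 0.3 N), crank at rest, at most 3/4 turn past the drop (all of step 2 and horizontal distance between cassette and cradle below 0.008 m and z of cassette in the frame of rewinder below 0.016 m and angle between cassette's own z axis and vertical below 0.1 rad and angle between the x axis of cassette and the x axis of rewinder, either way round below 0.2 rad and velocity of joint crank below 0.2 rad/s and linear speed of cassette below 0.02 m/s); the robot touches nothing.
It fails at once if the crank is overwound: more than three quarters of a turn beyond the point where the resistance drops (contact force between feeler and tab above 0.2 N).
It fails at once if a grey cassette is displaced by more than 15 mm (distance of any of spare_a, spare_b from where it was at the start of the episode above 0.015 m).
It fails at once if another thing on the bench is displaced by more than 20 mm (distance of any of tin, jar, bowl, screwdriver, hammer, ring_cone from where it was at the start of the episode above 0.02 m).
It also fails if it takes over 67 s, if anything falls off the work surface, if the arm or the gripper's body presses on something with over 40 N, if the wrist force passes 120 N, or if a joint passes its speed limit or range.

## Robot

A 6-joint arm with a two-finger parallel gripper is mounted at the origin on the work surface. World frame = base frame: x ahead of the robot, y to its left, z up, the work surface at z = 0. Lengths are in m, angles in rad, forces in N, time in s.
With the tool pointing down it reaches from about 0.35 to 0.975 m from the base axis. Payload 17.4 kg.
Tool frame: the origin (TCP) lies on the mounting face of the last link; the fingertips stand ctrl.tip_extent ahead of it and the grasp point (between the pads) lies 155 mm ahead of it (ctrl.tip_extent is the distance from the TCP to the fingertips, in m); x points along the fingers, y is the direction in which the jaws open and shut, and the axes are right-handed (so a half turn about x gives the same grasp; the last joint's range is limited). The gripper opens to 85 mm and grips with 20 to 120 N. Pads are 22 mm wide; open, the fingers measure 114 mm over their backs; the gripper's body (76 mm by 85 mm) begins 54 mm behind the grasp point. The pads swing forward as they close: fully open they stand 13 mm farther back than shut.
Start: joints at [1.091, 0.116, 1.442, -0, 1.584, -0.038], TCP at [0.289, 0.61, 0.405] pointing down, gripper open.
Joint ranges: [-2.83, 2.83], [-0.83, 2.19], [0.07, 2.5], [-1.14, 4.28], [0.01, 3], [-2.97, 2.97]. Speed limits (rad/s): [1.89, 1.89, 2.22, 3.14, 3.14, 3.14].

## Interface

Orientations are given as a unit quaternion [w, x, y, z].
In Python, from workcell import sensors, optics, ctrl, models gives the robot as it stands.
- The arm moves only by the tool arm_command, never from a script. Its argument "series" is a list of rows, each an object of numbers: "gripper": the closure, from -1 (fully open) to 1 (shut), so that 0 is half open; "dx", "dy", "dz": the shift along the tool's x, y, z in units of 40 mm (1.0 is 40 mm); "wx", "wy", "wz": the turn, a rotation vector about the tool's x, y, z in units of 5 degrees (1.0 is 5 degrees). A call has 1 to 20 rows; each row shifts and turns the commanded pose from where the row before left it, along the tool's axes as they then stand; what a row does not reach is not made up. A row lasts 1/10 s, in which the tool goes at most 50 mm and 8.59 degrees, less where a joint would pass 70% of its speed; a pose out of reach is approached as far as the arm can. A call is refused whole if a number of a shift passes 1 or a number of a turn 1, either way. A call with a gripper value outside its range is refused whole. The fingers move at their own pace and stop on an object; "grip_force" is the grip in N (left out, the last holds). Time passes only in rows, so rows that do not move let the fingers close. It gives the time, the measured TCP pose, the force and the opening at its end, in the units of the state.
- sensors.state(): the state, without advancing time (a new reading comes with each control period).
- optics.camera(name): name is "scene" or "side" or "wrist"; returns a dict with "color" (420x560x3 uint8, red, green, blue), "K" (3x3 intrinsics, pixels), "position" and "orientation" of the camera in the world. Camera axes: x right, y up, looking along -z (the intrinsics and any distortion apply to the point x, -y, -z); pixel columns grow to the right and rows downward; lengths in m; the calibration is good to about 2 mm. A picture is of the moment at which its call begins. There is no depth.
- ctrl.hand_in(): hands the job in, once; it reports no verdict.
Trained networks look in a picture, given as the dict that the camera call returned (one of the last four; its "shot" number tells which), for a name from the list of things; names that differ only in an ending like _2 or _b are one class to them, and where a whole thing is asked for, a point or a joint stands for the part that bears it (a point fixed in the world has none). Each returns a list of dicts, best first, with "score" (0 to 1); they miss things now and then, are a little off and sometimes report something else, mostly with a low value. They report only what shows in the picture. A call takes as long as a camera call. They do not tell look-alikes from the thing itself.
- models.find_in(picture, query): "centre" ([x, y, z] in m, in world coordinates, good to about 4 mm: the middle of the surface that is visible of it).
The state is a dict: "time": time; "qpos": joint angles; "joint_vel": joint speeds; "joint_torque": joint torques, N m; "tool_pos": TCP position; "tcp_rot": TCP orientation; "wrist_force": force on the tool from outside, world axes, zero at the start; "torque": the same for the moment, N m; "width": opening from 0.0 (shut) to 1.0 (fully open).
Only numpy, scipy, OpenCV 4.12 (cv2) and the standard library are available. Lean on these libraries where they do the work, as an engineer would, in place of code of your own. Each camera call takes 0.05 s, during which the arm holds its last target.

## Working session

There is one attempt and no reset: what is moved stays moved. The work goes in short steps, Python scripts to look and compute and a tool call to move; the robot and the scene stay as the last step left them, time stands still between calls to the robot, and variables do not carry over. Pictures are saved under pics/ and viewed, and the job is handed in when it is done.

Besides the shell and the picture viewer there is one more tool, called after "Call:" as a command line: name --argument value ..., lists and objects as JSON in quotes. arm_command: Moves the arm, as the interface text tells. Its arguments: {"type":"object","properties":{"series":{"type":"array"},"grip_force":{"type":"number"}},"required":["series"]}

```bash
ls; mkdir -p pics; python3 - <<'E'
from workcell import sensors, optics, ctrl, models
import cv2
print(sensors.state(), ctrl.tip_extent)
for n in ("scene","side","wrist"):
    p=optics.camera(n)
    cv2.imwrite(f"pics/{n}0.png",p["color"][:,:,::-1])
    print(n,p["K"],p["position"],p["orientation"],[k for k in p])
    if n!="wrist":
        for q in ("cassette","rack","mat","rewinder","tower","crank","knob_mid","cradle","spare_a","crank_axis"):
            try: print(q,[(r["centre"],r["score"]) for r in models.find_in(p,q)][:4])
            except Exception as e: print(q,e)
E
```

```text
pics
{'time': 0.0, 'qpos': array([ 1.09120345e+00,  1.16469524e-01,  1.44229835e+00,  8.35723568e-06,
        1.58397338e+00, -3.77873212e-02]), 'joint_vel': array([ 0.00016547, -0.00016805, -0.00029589, -0.00031297, -0.00056354,
        0.00148578]), 'joint_torque': array([-9.79302386e-04, -7.32025838e+01, -6.32445645e+01, -1.61342332e-04,
        6.89577908e-03,  3.15582577e-05]), 'tool_pos': array([0.28861199, 0.61018981, 0.40395261]), 'tcp_rot': array([ 0.68981727,  0.15454267,  0.69003075, -0.15532632]), 'wrist_force': array([ 0.39016932,  0.01295612, -0.37875583]), 'torque': array([ 0.03728864,  0.0234066 , -0.02926308]), 'width': 1.0004758903777866} 0.1734
scene [[420.59127789   0.         275.01406964]
 [  0.         420.59127789 205.54230147]
 [  0.           0.           1.        ]] [ 0.98797948 -0.44346273  0.77227321] [0.87421887 0.3100962  0.11618667 0.35508079] ['color', 'K', 'position', 'orientation', 'shot']
cassette [([0.4171, -0.1637, 0.0463], 0.84), ([0.5641, -0.2214, 0.0574], 0.83), ([0.3998, -0.2877, 0.0455], 0.68), ([0.7354, 0.2942, 0.0118], 0.53)]
rack [([0.57
[... 806 characters left out ...]
 0.0542], 0.39)]
rack [([0.5379, -0.2887, 0.0053], 0.87)]
mat [([0.5367, -0.0459, 0.0037], 0.66)]
rewinder [([0.5292, 0.1536, 0.0145], 0.68)]
tower [([0.5245, 0.2678, 0.0605], 0.74)]
crank [([0.5264, 0.3209, 0.0849], 0.57)]
knob_mid [([0.5299, 0.3287, 0.1035], 0.46)]
cradle [([0.5272, 0.1508, 0.0098], 0.92)]
spare_a [([0.5424, -0.2635, 0.0492], 0.63), ([0.541, -0.315, 0.0578], 0.56)]
crank_axis [([0.5262, 0.2709, 0.0539], 0.91)]
wrist [[346.52296285   0.         283.92479252]
 [  0.         346.52296285 206.80947535]
 [  0.           0.           1.        ]] [0.23063943 0.63853538 0.3745472 ] [ 0.83732895 -0.10995953 -0.06871969  0.53109955] ['color', 'K', 'position', 'orientation', 'shot']
```

View pics/scene0.png

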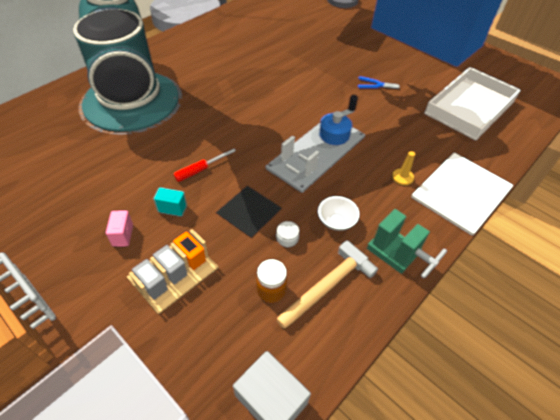

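View pics/side0.png

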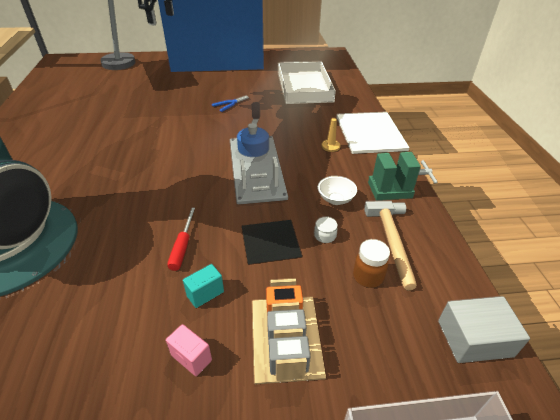

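View pics/wrist0.png

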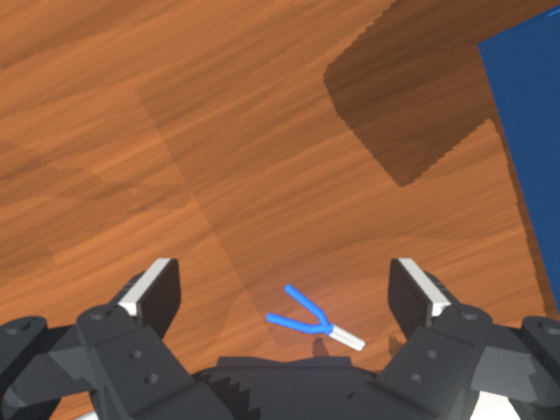

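```bash
cat > h.py <<'E'
import numpy as np, cv2
from scipy.spatial.transform import Rotation as R
from workcell import sensors, optics, ctrl, models
def rot(q): return R.from_quat([q[1],q[2],q[3],q[0]]).as_matrix()
def ray(p,u,v):
    d=np.linalg.inv(p["K"])@[u,v,1]; d=np.array([d[0],-d[1],-d[2]])
    return np.array(p["position"]), rot(p["orientation"])@d
def pix2z(p,u,v,z):
    o,d=ray(p,u,v); return o+d*(z-o[2])/d[2]
def proj(p,X):
    X=np.atleast_2d(X); c=(X-p["position"])@rot(p["orientation"]); c=c*[1,-1,-1]
    u=c@p["K"].T; return u[:,:2]/u[:,2:]
def snap(n,name):
    p=optics.camera(n); cv2.imwrite(f"pics/{name}.png",p["color"][:,:,::-1])
    np.savez(f"pics/{name}.npz",K=p["K"],position=p["position"],orientation=p["orientation"],color=p["color"]); return p
def load(name):
    return dict(np.load(f"pics/{name}.npz"))
def plan(target_grasp=None, jaw=None, tcp=None):
    """jaw: world angle of jaw axis (mod pi); prints tool-frame deltas. target tool down."""
    s=sensors.state(); M=rot(s["tcp_rot"]); t=np.array(s["tool_pos"])
    print("tcp",t.round(4),"x",M[:,0].round(3),"y",M[:,1].round(3),"yaw",np.degrees(np.arctan2(M[1,1],M[0,1])).round(2),"t",round(s["time"],2),"w",round(s["width"],3),"F",np.array(s["wrist_force"]).round(2))
    if target_grasp is not None or tcp is not None:
        d=(np.array(tcp) if tcp is not None else np.array(target_grasp)+[0,0,.155])-t
        print("world d",d.round(4),"tool units",(M.T@d/0.04).round(3))
    if jaw is not None:
        cur=np.arctan2(M[1,1],M[0,1]); dd=(jaw-cur+np.pi/2)%np.pi-np.pi/2
        Y=np.array([np.cos(cur+dd),np.sin(cur+dd),0]);X=np.array([0,0,-1.]);T=np.c_[X,Y,np.cross(X,Y)]
        rv=R.from_matrix(M.T@T).as_rotvec(); print("rotvec units 5deg",(np.degrees(rv)/5).round(3), "q6",s["qpos"][5].round(2))
    return s,M
E
python3 - <<'E'
from h import *
s,M=plan(jaw=0)
p=snap("wrist","w1"); C=rot(p["orientation"])
print("cam off in tool", M.T@(p["position"]-s["tool_pos"]), "axis in tool",M.T@(-C[:,2]),"right in tool",M.T@C[:,0])
for n in("scene","side"):
    p=snap(n,n+"1")
    im=cv2.imread(f"pics/{n}1.png")
    c=(im[90:320,110:380]) if n=="scene" else im[90:390,220:370]
    k=2.9 if n=="scene" else 2
    cv2.imwrite(f"pics/{n}1c.png",cv2.resize(c,None,fx=k,fy=k if n=="scene" else k,interpolation=cv2.INTER_CUBIC)[:600])
E
```

```text
tcp [0.2886 0.6102 0.4047] x [ 0.  0. -1.] y [0.428 0.904 0.   ] yaw 64.69 t 1.15 w 1.0 F [0.23 0.34 0.35]
rotvec units 5deg [12.937 -0.    -0.   ] q6 -0.04
cam off in tool [ 0.03017938  0.00083479 -0.06452467] axis in tool [ 0.96637456 -0.00135018  0.25713497] right in tool [ 0.00173287  0.9999977  -0.00126168]
```

```bash
python3 - <<'E'
from h import *
# scene crops
a=cv2.imread("pics/scene1.png"); b=cv2.imread("pics/side1.png")
cv2.imwrite("pics/rackS.png",cv2.resize(a[215:320,110:240],None,fx=5,fy=5,interpolation=cv2.INTER_CUBIC))
cv2.imwrite("pics/rackT.png",cv2.resize(b[270:390,230:350],None,fx=5,fy=5,interpolation=cv2.INTER_CUBIC))
E
```

```text
(no output)
```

View pics/rackT.png

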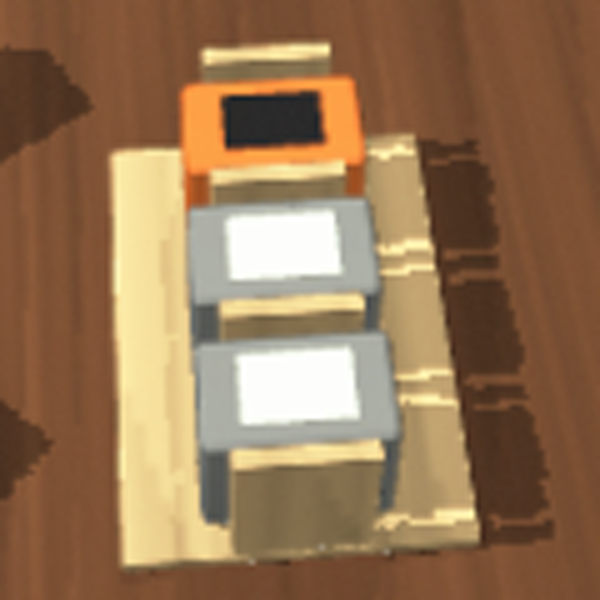

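View pics/side1c.png

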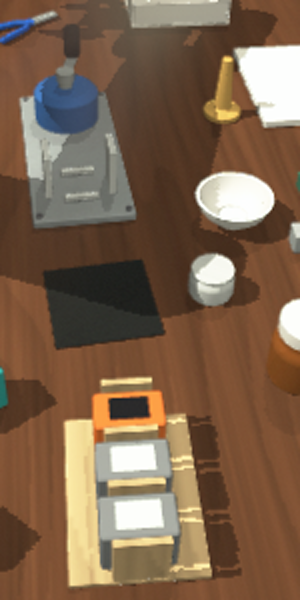

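```bash
cat >> h.py <<'E'
def rows(tcp,yaw,n,nr=None,dec=2):
    """print n rows to tcp & jaw yaw (deg, mod 180 nearest), tool down"""
    s=sensors.state(); M=rot(s["tcp_rot"]); t=np.array(s["tool_pos"])
    cur=np.degrees(np.arctan2(M[1,1],M[0,1])); dd=(yaw-cur+90)%180-90
    nr=nr or n; w=round(-dd/5/nr,3)
    a=cur; pos=t.copy(); out=[]; step=(np.array(tcp)-t)/n
    for i in range(n):
        Y=np.array([np.cos(np.radians(a)),np.sin(np.radians(a)),0]);X=np.array([0,0,-1.]);T=np.c_[X,Y,np.cross(X,Y)]
        d=np.round(T.T@(t+step*(i+1)-pos)/.04,dec); pos=pos+T@d*.04
        r=dict(zip(("dx","dy","dz"),d.tolist()))
        if i<nr: r["wx"]=w; a-=w*5
        out.append(r)
    print(str(out).replace("'",'"').replace(" ",""))
E
python3 - <<'E'
from h import *
plan(); rows([.53,.17,.405],0,14)
E
```

```text
tcp [0.2886 0.6102 0.4047] x [ 0.  0. -1.] y [0.427 0.904 0.   ] yaw 64.69 t 1.3 w 0.998 F [0.25 0.09 0.1 ]
[{"dx":-0.0,"dy":-0.53,"dz":0.73,"wx":np.float64(0.924)},{"dx":-0.0,"dy":-0.46,"dz":0.76,"wx":np.float64(0.924)},{"dx":-0.0,"dy":-0.41,"dz":0.8,"wx":np.float64(0.924)},{"dx":-0.0,"dy":-0.33,"dz":0.83,"wx":np.float64(0.924)},{"dx":-0.0,"dy":-0.27,"dz":0.86,"wx":np.float64(0.924)},{"dx":-0.0,"dy":-0.2,"dz":0.87,"wx":np.float64(0.924)},{"dx":-0.0,"dy":-0.13,"dz":0.89,"wx":np.float64(0.924)},{"dx":-0.0,"dy":-0.06,"dz":0.89,"wx":np.float64(0.924)},{"dx":-0.0,"dy":0.02,"dz":0.9,"wx":np.float64(0.924)},{"dx":-0.0,"dy":0.09,"dz":0.89,"wx":np.float64(0.924)},{"dx":-0.01,"dy":0.16,"dz":0.88,"wx":np.float64(0.924)},{"dx":0.0,"dy":0.23,"dz":0.87,"wx":np.float64(0.924)},{"dx":0.0,"dy":0.3,"dz":0.85,"wx":np.float64(0.924)},{"dx":0.0,"dy":0.36,"dz":0.82,"wx":np.float64(0.924)}]
```

Call:
arm_command --series '[{"dy":-0.53,"dz":0.73,"wx":0.92},{"dy":-0.46,"dz":0.76,"wx":0.92},{"dy":-0.41,"dz":0.8,"wx":0.92},{"dy":-0.33,"dz":0.83,"wx":0.92},{"dy":-0.27,"dz":0.86,"wx":0.92},{"dy":-0.2,"dz":0.87,"wx":0.92},{"dy":-0.13,"dz":0.89,"wx":0.92},{"dy":-0.06,"dz":0.89,"wx":0.92},{"dy":0.02,"dz":0.9,"wx":0.92},{"dy":0.09,"dz":0.89,"wx":0.92},{"dy":0.16,"dz":0.88,"wx":0.92},{"dy":0.23,"dz":0.87,"wx":0.92},{"dy":0.3,"dz":0.85,"wx":0.92},{"dy":0.36,"dz":0.82,"wx":0.92},{"dx":0}]'

```text
schema error: expected keys gripper, dx, dy, dz, wx, wy, wz
```

```bash
python3 - <<'E'
from h import *
plan(); p=snap("wrist","w2")
for q in ("cradle","tower","crank","knob_mid","crank_axis"): print(q,[(r["centre"],r["score"]) for r in models.find_in(p,q)][:2])
E
```

```text
tcp [0.2886 0.6102 0.4047] x [ 0.  0. -1.] y [0.427 0.904 0.   ] yaw 64.69 t 1.3 w 0.998 F [0.25 0.09 0.1 ]
cradle [([0.4627, 0.2462, 0.0119], 0.42)]
tower []
crank []
knob_mid []
crank_axis []
```

View pics/w2.png

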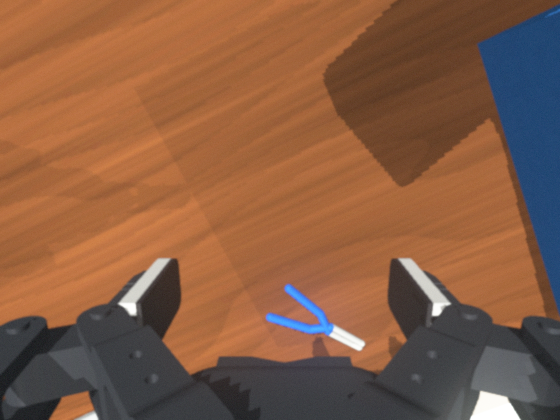

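Call:
arm_command --series '[{"gripper":-1,"dx":0,"dy":-0.53,"dz":0.73,"wx":0.92,"wy":0,"wz":0},{"gripper":-1,"dx":0,"dy":-0.46,"dz":0.76,"wx":0.92,"wy":0,"wz":0},{"gripper":-1,"dx":0,"dy":-0.41,"dz":0.8,"wx":0.92,"wy":0,"wz":0},{"gripper":-1,"dx":0,"dy":-0.33,"dz":0.83,"wx":0.92,"wy":0,"wz":0},{"gripper":-1,"dx":0,"dy":-0.27,"dz":0.86,"wx":0.92,"wy":0,"wz":0},{"gripper":-1,"dx":0,"dy":-0.2,"dz":0.87,"wx":0.92,"wy":0,"wz":0},{"gripper":-1,"dx":0,"dy":-0.13,"dz":0.89,"wx":0.92,"wy":0,"wz":0},{"gripper":-1,"dx":0,"dy":-0.06,"dz":0.89,"wx":0.92,"wy":0,"wz":0},{"gripper":-1,"dx":0,"dy":0.02,"dz":0.9,"wx":0.92,"wy":0,"wz":0},{"gripper":-1,"dx":0,"dy":0.09,"dz":0.89,"wx":0.92,"wy":0,"wz":0},{"gripper":-1,"dx":0,"dy":0.16,"dz":0.88,"wx":0.92,"wy":0,"wz":0},{"gripper":-1,"dx":0,"dy":0.23,"dz":0.87,"wx":0.92,"wy":0,"wz":0},{"gripper":-1,"dx":0,"dy":0.3,"dz":0.85,"wx":0.92,"wy":0,"wz":0},{"gripper":-1,"dx":0,"dy":0.36,"dz":0.82,"wx":0.92,"wy":0,"wz":0},{"gripper":-1,"dx":0,"dy":0,"dz":0,"wx":0,"wy":0,"wz":0}]'

```text
time: 3.1
tool_pos: [0.5322, 0.1675, 0.4046]
tcp_rot: [-0.5, -0.5, -0.5, 0.5]
wrist_force: [-0.6, 0.7, -0.2]
width: 1.001
```

```bash
python3 - <<'E'
from h import *
plan(); p=snap("wrist","w3")
for q in ("cradle","tower","crank","knob_mid","crank_axis"): print(q,[(r["centre"],r["score"]) for r in models.find_in(p,q)][:2])
E
```

```text
tcp [0.5322 0.1675 0.4046] x [ 0.    -0.001 -1.   ] y [ 1.    -0.001  0.   ] yaw -0.06 t 3.1 w 1.001 F [-0.6   0.71 -0.24]
cradle [([0.5241, 0.1917, 0.0136], 0.73)]
tower [([0.5244, 0.2877, 0.0609], 0.67)]
crank []
knob_mid [([0.6435, -0.0244, 0.0299], 0.18)]
crank_axis [([0.5205, 0.2862, 0.06], 0.91)]
```

View pics/w3.png

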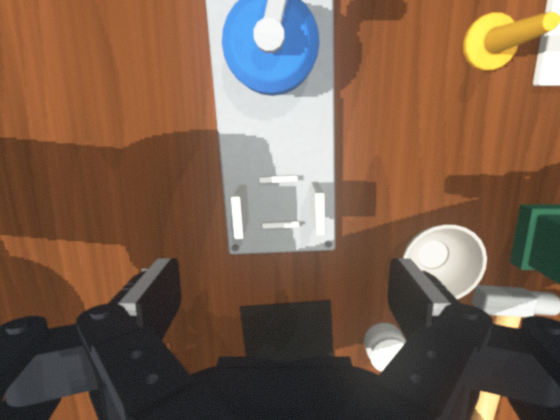

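```bash
python3 - <<'E'
from h import *
p=load("w3"); im=p["color"][:,:,::-1]
cv2.imwrite("pics/w3c.png",cv2.resize(im[160:260,215:345],None,fx=6,fy=6,interpolation=cv2.INTER_CUBIC))
for u,v,z in [(229,254,.012),(335,250,.012),(207,0,.012),(333,0,.012),(270.5,42,.06),(269,34,.072)]: print(u,v,pix2z(p,u,v,z).round(4))
E
```

```text
229 254 [0.4709 0.0806 0.012 ]
335 250 [0.5899 0.0855 0.012 ]
207 0 [0.4608 0.3354 0.012 ]
333 0 [0.5784 0.3354 0.012 ]
270.5 42 [0.5215 0.2906 0.06  ]
269 34 [0.5208 0.2943 0.072 ]
```

View pics/w3c.png

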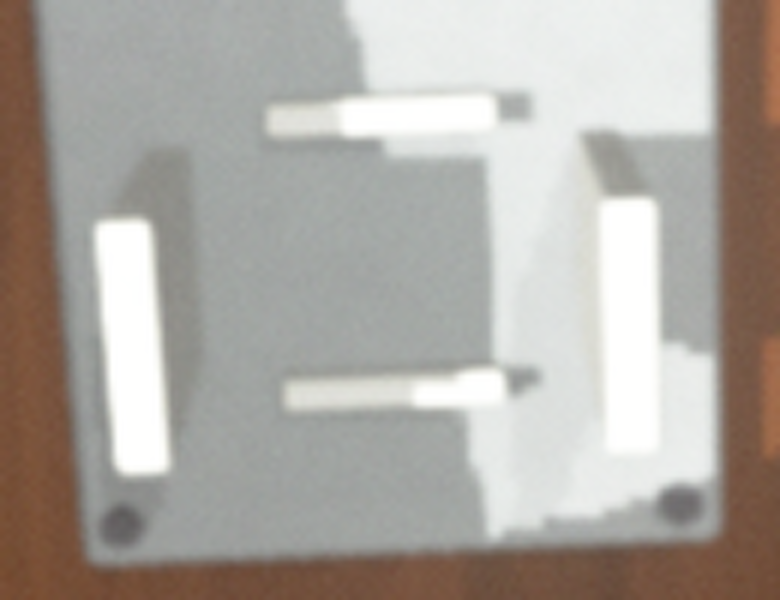

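```bash
python3 - <<'E'
from h import *
p=load("w3")
f=lambda x,y,z: pix2z(p,215+(x+.5)/6-.5,160+(y+.5)/6-.5,z)
a=f(132,346,.07);b=f(630,326,.07);print("walls",a,b,(a+b)/2,np.degrees(np.arctan2(*(b-a)[1::-1])),np.linalg.norm(b-a),"exp .076")
for q in [(96,222),(150,220),(168,470),(116,474),(600,199),(656,198),(658,452),(606,456)]: print(f(*q,.07).round(4))
c=f(381,115,.019);d=f(395,390,.019);print("ribs",c,d,(c+d)/2,np.linalg.norm(c-d),"exp .05",np.degrees(np.arctan2(*(c-d)[1::-1]))-90)
m=(f(120,525,.012),f(681,506,.012));print("bolts",m,np.degrees(np.arctan2(*(m[1]-m[0])[1::-1])))
# tower circle
im=p["color"].astype(int); mask=((im[:,:,2]>im[:,:,0]+60)&(im[:,:,2]>120)).astype(np.uint8); mask[:,:200]=0;mask[:,340:]=0
print(cv2.minEnclosingCircle(np.argwhere(mask)[:,::-1].astype(np.float32)), mask.sum())
E
```

```text
walls [0.4893301  0.14120754 0.07      ] [0.56537132 0.14443566 0.07      ] [0.52735071 0.1428216  0.07      ] 2.430875694215241 0.07610970107931529 exp .076
[0.4846 0.1607 0.07  ]
[0.4927 0.161  0.07  ]
[0.4942 0.1211 0.07  ]
[0.4861 0.1204 0.07  ]
[0.5603 0.1643 0.07  ]
[0.5687 0.1644 0.07  ]
[0.5703 0.1241 0.07  ]
[0.5622 0.1234 0.07  ]
ribs [0.52661948 0.16763314 0.019     ] [0.52892587 0.11760678 0.019     ] [0.52777267 0.14261996 0.019     ] 0.050079490894058894 exp .05 2.639669453323492
bolts (array([0.47752987, 0.08888372, 0.012     ]), array([0.58193887, 0.09273145, 0.012     ])) 2.110535032614203
((269.1700439453125, 41.759220123291016), 52.10963439941406) 6333
```

Call:
arm_command --series '[{"gripper":-1,"dx":0.13,"dy":0.04,"dz":0.92,"wx":0,"wy":0,"wz":0},{"gripper":-1,"dx":0.13,"dy":0.04,"dz":0.92,"wx":0,"wy":0,"wz":0},{"gripper":-1,"dx":0.13,"dy":0.04,"dz":0.92,"wx":0,"wy":0,"wz":0},{"gripper":-1,"dx":0.13,"dy":0.04,"dz":0.92,"wx":0,"wy":0,"wz":0},{"gripper":-1,"dx":0.13,"dy":0.04,"dz":0.92,"wx":0,"wy":0,"wz":0},{"gripper":-1,"dx":0.13,"dy":0.04,"dz":0.92,"wx":0,"wy":0,"wz":0},{"gripper":-1,"dx":0.13,"dy":0.04,"dz":0.92,"wx":0,"wy":0,"wz":0},{"gripper":-1,"dx":0.13,"dy":0.04,"dz":0.92,"wx":0,"wy":0,"wz":0},{"gripper":-1,"dx":0.13,"dy":0.04,"dz":0.92,"wx":0,"wy":0,"wz":0},{"gripper":-1,"dx":0.13,"dy":0.04,"dz":0.92,"wx":0,"wy":0,"wz":0},{"gripper":-1,"dx":0,"dy":0,"dz":0,"wx":0,"wy":0,"wz":0}]'

```text
time: 4.5
tool_pos: [0.5487, -0.2, 0.3517]
tcp_rot: [0.501, 0.499, 0.501, -0.499]
wrist_force: [-0.1, 0.3, 0.1]
width: 1.0
```

```bash
python3 - <<'E'
from h import *
plan(); p=snap("wrist","w4")
print([(r["centre"],r["score"]) for r in models.find_in(p,"cassette")][:3])
im=p["color"][:,:,::-1]
cv2.imwrite("pics/w4c.png",cv2.resize(im[130:330,190:370],None,fx=3,fy=3,interpolation=cv2.INTER_CUBIC))
E
```

```text
tcp [ 0.5487 -0.2     0.3517] x [-0.001 -0.    -1.   ] y [ 1.     0.004 -0.001] yaw 0.2 t 4.5 w 1.0 F [-0.15  0.29  0.08]
[([0.4124, -0.1539, 0.0509], 0.93), ([0.3897, -0.2746, 0.0458], 0.91), ([0.5407, -0.2127, 0.0535], 0.82)]
```

View pics/w4.png

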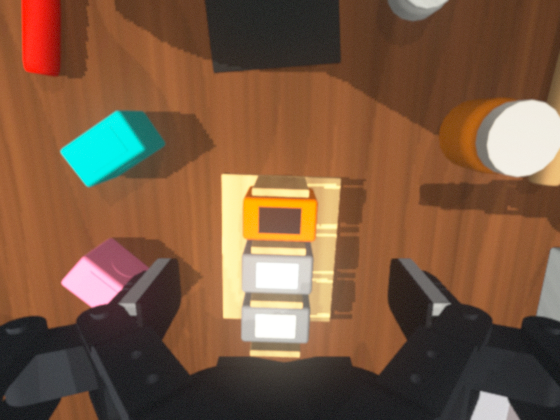

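View pics/w4c.png

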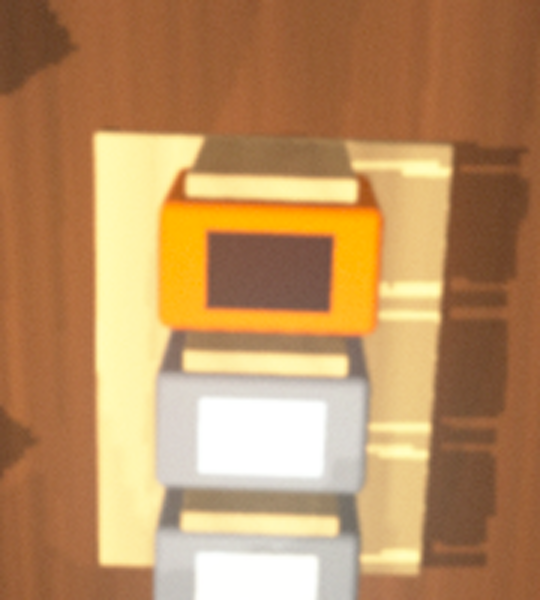

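```bash
python3 - <<'E'
from h import *
p=load("w4"); print("mat",pix2z(p,214,72,.003),pix2z(p,341,64,.003))
p=load("w3"); print("mat",pix2z(p,241,306,.003),pix2z(p,330,300,.003))
E
```

```text
mat [ 0.48798081 -0.09989699  0.003     ] [ 0.59712188 -0.09297737  0.003     ]
mat [0.48108596 0.00956098 0.003     ] [0.58782981 0.01771384 0.003     ]
```

```bash
python3 - <<'E'
from h import *
p=load("w4")
f=lambda x,y,z: pix2z(p,190+(x+.5)/3-.5,130+(y+.5)/3-.5,z)
for q in [(162,208),(382,208),(378,334),(160,330),(269,272),(270,270)]: print(f(*q,.056).round(4))
a=f(262,436,.056);print("spare",a); w1=f(272,187,.062);w2=f(265,362,.062);w3=f(260,524,.062);print(w1,w2,w3,(w1+w2)/2)
d=w1-w3;print(np.degrees(np.arctan2(d[1],d[0]))-90)
for q in [(95,132),(453,146),(420,574),(100,566)]: print("floor",f(*q,.006).round(4))
E
```

```text
[ 0.5171 -0.1995  0.056 ]
[ 0.575  -0.1992  0.056 ]
[ 0.5749 -0.2344  0.056 ]
[ 0.5157 -0.2336  0.056 ]
[ 0.5453 -0.2169  0.056 ]
[ 0.5456 -0.2164  0.056 ]
spare [ 0.54340336 -0.26484391  0.056     ]
[ 0.5461161  -0.19232397  0.062     ] [ 0.54434624 -0.24025294  0.062     ] [ 0.54296743 -0.28879662  0.062     ] [ 0.54523117 -0.21628846  0.062     ]
-1.8693546082674288
floor [ 0.4911 -0.1879  0.006 ]
floor [ 0.601  -0.1916  0.006 ]
floor [ 0.5967 -0.3411  0.006 ]
floor [ 0.4865 -0.3387  0.006 ]
```

Call:
arm_command --series '[{"gripper":-1,"dx":0.8,"dy":-0.08,"dz":0.41,"wx":0.44,"wy":0,"wz":0},{"gripper":-1,"dx":0.9,"dy":0,"dz":0,"wx":0,"wy":0,"wz":0},{"gripper":-1,"dx":0.9,"dy":0,"dz":0,"wx":0,"wy":0,"wz":0},{"gripper":-1,"dx":0.8,"dy":0,"dz":0,"wx":0,"wy":0,"wz":0},{"gripper":-1,"dx":0.66,"dy":0,"dz":0,"wx":0,"wy":0,"wz":0},{"gripper":-1,"dx":0,"dy":0,"dz":0,"wx":0,"wy":0,"wz":0},{"gripper":0.5,"dx":0,"dy":0,"dz":0,"wx":0,"wy":0,"wz":0},{"gripper":1,"dx":0,"dy":0,"dz":0,"wx":0,"wy":0,"wz":0},{"gripper":1,"dx":0,"dy":0,"dz":0,"wx":0,"wy":0,"wz":0},{"gripper":1,"dx":0,"dy":0,"dz":0,"wx":0,"wy":0,"wz":0},{"gripper":1,"dx":0,"dy":0,"dz":0,"wx":0,"wy":0,"wz":0}]' --grip_force 40

```text
time: 5.7
tool_pos: [0.5462, -0.2139, 0.1927]
tcp_rot: [0.493, 0.509, 0.491, -0.508]
wrist_force: [-0.0, 3.3, 7.4]
width: 0.697
```

```bash
python3 - <<'E'
from h import *
plan(); snap("side","s5"); im=cv2.imread("pics/s5.png")
cv2.imwrite("pics/s5c.png",cv2.resize(im[220:400,200:380],None,fx=3,fy=3,interpolation=cv2.INTER_CUBIC))
E
```

```text
tcp [ 0.5462 -0.2139  0.1927] x [ 0.003 -0.001 -1.   ] y [ 0.999 -0.033  0.003] yaw -1.91 t 5.7 w 0.697 F [-0.03  3.29  7.37]
```

View pics/s5c.png

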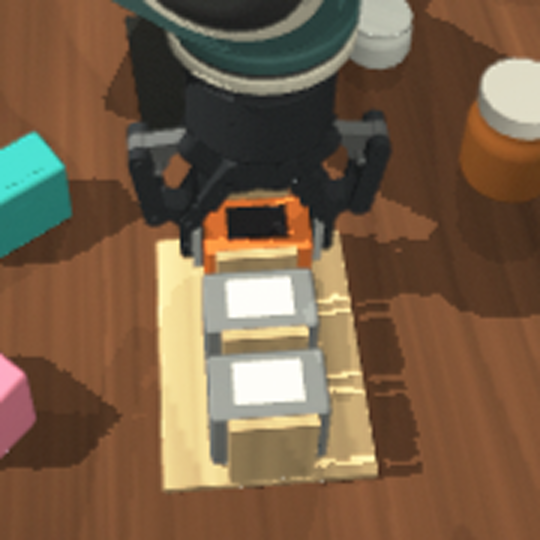

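Call:
arm_command --series '[{"gripper":1,"dx":-0.4,"dy":0,"dz":0,"wx":0,"wy":0,"wz":0},{"gripper":1,"dx":-0.7,"dy":0,"dz":0,"wx":0,"wy":0,"wz":0},{"gripper":1,"dx":-0.7,"dy":0,"dz":0,"wx":0,"wy":0,"wz":0},{"gripper":1,"dx":-0.7,"dy":0,"dz":0,"wx":0,"wy":0,"wz":0},{"gripper":1,"dx":0,"dy":-0.11,"dz":-0.5,"wx":0,"wy":0,"wz":0},{"gripper":1,"dx":0,"dy":-0.1,"dz":-0.8,"wx":0,"wy":0,"wz":0},{"gripper":1,"dx":0,"dy":-0.1,"dz":-0.8,"wx":0,"wy":0,"wz":0},{"gripper":1,"dx":0,"dy":-0.1,"dz":-0.8,"wx":0,"wy":0,"wz":0},{"gripper":1,"dx":0,"dy":0,"dz":-0.8,"wx":0,"wy":0,"wz":0},{"gripper":1,"dx":0,"dy":0,"dz":-0.66,"wx":-0.88,"wy":0,"wz":0},{"gripper":1,"dx":0.4,"dy":0,"dz":0,"wx":0,"wy":0,"wz":0},{"gripper":1,"dx":0.8,"dy":0,"dz":0,"wx":0,"wy":0,"wz":0},{"gripper":1,"dx":0.4,"dy":0,"dz":0,"wx":0,"wy":0,"wz":0},{"gripper":1,"dx":0,"dy":0,"dz":0,"wx":0,"wy":0,"wz":0}]'

```text
time: 7.15
tool_pos: [0.5342, -0.0393, 0.2239]
tcp_rot: [0.509, 0.488, 0.512, -0.49]
wrist_force: [-0.4, -0.2, -1.0]
width: 0.695
```

```bash
python3 - <<'E'
from h import *
plan(); snap("side","s6"); im=cv2.imread("pics/s6.png")
cv2.imwrite("pics/s6c.png",cv2.resize(im[130:330,190:370],None,fx=3,fy=3,interpolation=cv2.INTER_CUBIC))
E
```

```text
tcp [ 0.5342 -0.0393  0.2239] x [-0.004  0.    -1.   ] y [ 0.999  0.043 -0.004] yaw 2.45 t 7.15 w 0.695 F [-0.42 -0.24 -1.  ]
```

View pics/s6c.png

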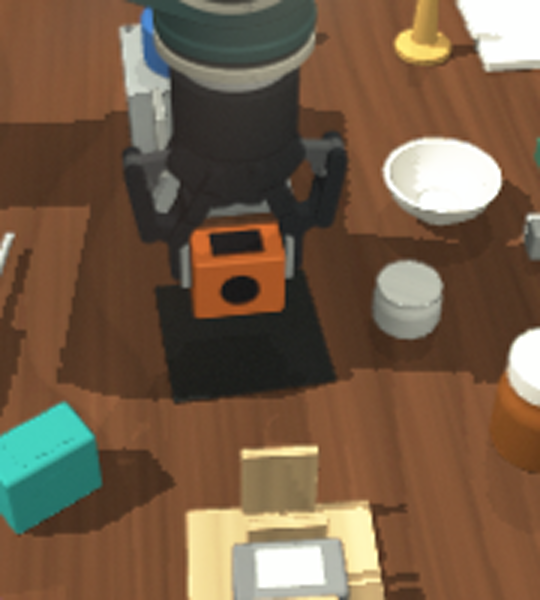

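Call:
arm_command --series '[{"gripper":1,"dx":0.5,"dy":0,"dz":0,"wx":0,"wy":0,"wz":0},{"gripper":1,"dx":0.25,"dy":0,"dz":0,"wx":0,"wy":0,"wz":0},{"gripper":1,"dx":0.08,"dy":0,"dz":0,"wx":0,"wy":0,"wz":0},{"gripper":1,"dx":0.0,"dy":0,"dz":0,"wx":0,"wy":0,"wz":0}]'

```text
time: 7.6
tool_pos: [0.5351, -0.0393, 0.1934]
tcp_rot: [0.511, 0.489, 0.511, -0.489]
wrist_force: [-0.1, 0.9, -1.4]
width: 0.693
```

Call:
arm_command --series '[{"gripper":1,"dx":0.05,"dy":0,"dz":0,"wx":0,"wy":0,"wz":0},{"gripper":1,"dx":0.0,"dy":0,"dz":0,"wx":0,"wy":0,"wz":0}]'

```text
time: 7.8
tool_pos: [0.5351, -0.0392, 0.1916]
tcp_rot: [0.511, 0.489, 0.511, -0.489]
wrist_force: [-0.6, -0.7, -1.5]
width: 0.702
```

Not yet in contact; go down until the force shows.

Call:
arm_command --series '[{"gripper":1,"dx":0.06,"dy":0,"dz":0,"wx":0,"wy":0,"wz":0},{"gripper":1,"dx":0.0,"dy":0,"dz":0,"wx":0,"wy":0,"wz":0}]'

```text
time: 8.0
tool_pos: [0.5353, -0.0392, 0.1896]
tcp_rot: [0.511, 0.489, 0.51, -0.489]
wrist_force: [-3.9, 1.8, 8.2]
width: 0.695
```

Call:
arm_command --series '[{"gripper":0.2,"dx":0,"dy":0,"dz":0,"wx":0,"wy":0,"wz":0},{"gripper":-1,"dx":0,"dy":0,"dz":0,"wx":0,"wy":0,"wz":0},{"gripper":-1,"dx":0,"dy":0,"dz":0,"wx":0,"wy":0,"wz":0},{"gripper":-1,"dx":0,"dy":0,"dz":0,"wx":0,"wy":0,"wz":0},{"gripper":-1,"dx":-0.6,"dy":0,"dz":0,"wx":0,"wy":0,"wz":0},{"gripper":-1,"dx":-1,"dy":0,"dz":0,"wx":0,"wy":0,"wz":0},{"gripper":-1,"dx":-1,"dy":0,"dz":0,"wx":0,"wy":0,"wz":0},{"gripper":-1,"dx":-0.6,"dy":0,"dz":0,"wx":0,"wy":0,"wz":0},{"gripper":-1,"dx":0,"dy":0,"dz":0,"wx":0,"wy":0,"wz":0}]'

```text
time: 8.9
tool_pos: [0.5355, -0.0392, 0.3207]
tcp_rot: [0.512, 0.49, 0.509, -0.488]
wrist_force: [0.8, -0.4, -0.0]
width: 0.997
```

```bash
python3 - <<'E'
from h import *
s,M=plan(jaw=np.radians(92.5)); print(s["qpos"])
p=snap("wrist","w7"); im=p["color"][:,:,::-1]
cv2.imwrite("pics/w7c.png",cv2.resize(im[150:400,150:420],None,fx=2.4,fy=2.4,interpolation=cv2.INTER_CUBIC))
E
```

```text
tcp [ 0.5355 -0.0392  0.3207] x [ 0.006 -0.001 -1.   ] y [0.999 0.043 0.006] yaw 2.49 t 8.9 w 0.997 F [ 0.76 -0.44 -0.01]
rotvec units 5deg [17.997 -0.042 -0.058] q6 -0.16
[-1.20597336e-01 -1.53978094e-01  1.84444004e+00  4.46155656e-05
  1.44550867e+00 -1.64001534e-01]
```

View pics/w7c.png

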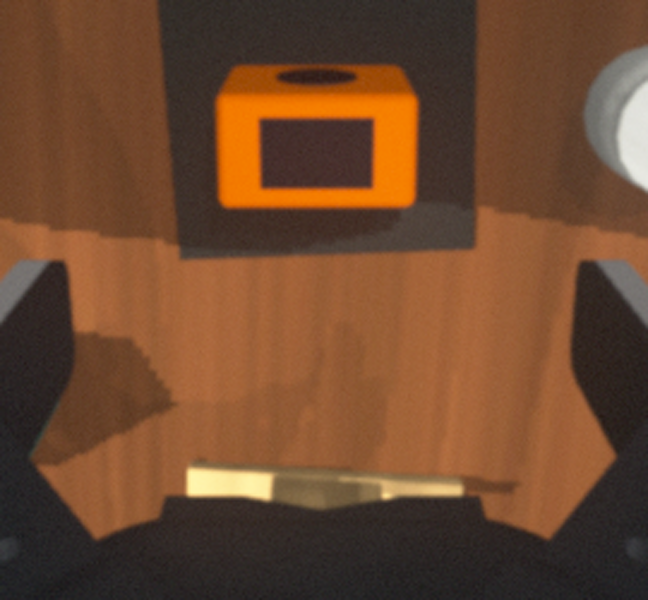

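```bash
python3 - <<'E'
from h import *
p=load("w7")
f=lambda x,y,z: pix2z(p,150+(x+.5)/2.4-.5,150+(y+.5)/2.4-.5,z)
for q in [(217,97),(418,97),(416,208),(220,208),(316,153)]: print(f(*q,.053).round(4))
a,b=f(217,97,.053),f(418,97,.053);print(np.degrees(np.arctan2(*(b-a)[1::-1])))
a,b=f(260,118,.053),f(373,118,.053);print(np.degrees(np.arctan2(*(b-a)[1::-1])))
E
```

```text
[ 0.5063 -0.0267  0.053 ]
[ 0.5649 -0.0242  0.053 ]
[ 0.5669 -0.0585  0.053 ]
[ 0.5076 -0.061   0.053 ]
[ 0.5359 -0.0425  0.053 ]
2.5094287031445077
2.5031990579450176
```

Call:
arm_command --series '[{"gripper":-1,"dx":0,"dy":0.01,"dz":0.08,"wx":1,"wy":0,"wz":0},{"gripper":-1,"dx":0,"dy":0,"dz":0,"wx":1,"wy":0,"wz":0},{"gripper":-1,"dx":0,"dy":0,"dz":0,"wx":1,"wy":0,"wz":0},{"gripper":-1,"dx":0,"dy":0,"dz":0,"wx":1,"wy":0,"wz":0},{"gripper":-1,"dx":0,"dy":0,"dz":0,"wx":1,"wy":0,"wz":0},{"gripper":-1,"dx":0,"dy":0,"dz":0,"wx":1,"wy":0,"wz":0},{"gripper":-1,"dx":0,"dy":0,"dz":0,"wx":1,"wy":0,"wz":0},{"gripper":-1,"dx":0,"dy":0,"dz":0,"wx":1,"wy":0,"wz":0},{"gripper":-1,"dx":0,"dy":0,"dz":0,"wx":1,"wy":0,"wz":0},{"gripper":-1,"dx":0,"dy":0,"dz":0,"wx":1,"wy":0,"wz":0},{"gripper":-1,"dx":0,"dy":0,"dz":0,"wx":1,"wy":0,"wz":0},{"gripper":-1,"dx":0,"dy":0,"dz":0,"wx":1,"wy":0,"wz":0},{"gripper":-1,"dx":0,"dy":0,"dz":0,"wx":1,"wy":0,"wz":0},{"gripper":-1,"dx":0,"dy":0,"dz":0,"wx":1,"wy":0,"wz":0},{"gripper":-1,"dx":0.2,"dy":0,"dz":0,"wx":1,"wy":0,"wz":0},{"gripper":-1,"dx":0.3,"dy":0,"dz":0,"wx":1,"wy":0,"wz":0},{"gripper":-1,"dx":0.3,"dy":0,"dz":0,"wx":1,"wy":0,"wz":0},{"gripper":-1,"dx":0.2,"dy":0,"dz":0,"wx":1,"wy":0,"wz":0},{"gripper":-1,"dx":0,"dy":0,"dz":0,"wx":0,"wy":0,"wz":0},{"gripper":-1,"dx":0,"dy":0,"dz":0,"wx":0,"wy":0,"wz":0}]'

```text
time: 10.95
tool_pos: [0.5355, -0.0423, 0.276]
tcp_rot: [-0.016, -0.706, -0.016, 0.707]
wrist_force: [-0.0, 0.0, -0.0]
width: 0.999
```

```bash
python3 - <<'E'
from h import *
plan(target_grasp=[.536,-.0425,.036],jaw=np.radians(92.5))
E
```

```text
tcp [ 0.5355 -0.0423  0.276 ] x [-0.001  0.    -1.   ] y [ 0.046 -0.999 -0.   ] yaw -87.36 t 10.95 w 0.999 F [-0.04  0.04 -0.02]
world d [ 0.0005 -0.0002 -0.085 ] tool units [ 2.126  0.005 -0.016]
rotvec units 5deg [0.027 0.014 0.002] q6 1.4
```

Call:
arm_command --series '[{"gripper":-1,"dx":0.6,"dy":0,"dz":0,"wx":0,"wy":0,"wz":0},{"gripper":-1,"dx":0.9,"dy":0,"dz":0,"wx":0,"wy":0,"wz":0},{"gripper":-1,"dx":0.6,"dy":0,"dz":0,"wx":0,"wy":0,"wz":0},{"gripper":-1,"dx":0,"dy":0,"dz":0,"wx":0,"wy":0,"wz":0},{"gripper":-1,"dx":0,"dy":0,"dz":0,"wx":0,"wy":0,"wz":0},{"gripper":0.2,"dx":0,"dy":0,"dz":0,"wx":0,"wy":0,"wz":0},{"gripper":1,"dx":0,"dy":0,"dz":0,"wx":0,"wy":0,"wz":0},{"gripper":1,"dx":0,"dy":0,"dz":0,"wx":0,"wy":0,"wz":0},{"gripper":1,"dx":0,"dy":0,"dz":0,"wx":0,"wy":0,"wz":0},{"gripper":1,"dx":0,"dy":0,"dz":0,"wx":0,"wy":0,"wz":0},{"gripper":1,"dx":0,"dy":0,"dz":0,"wx":0,"wy":0,"wz":0}]'

```text
time: 12.05
tool_pos: [0.5358, -0.0424, 0.1936]
tcp_rot: [0.015, 0.707, 0.015, -0.707]
wrist_force: [-0.5, 0.3, 6.9]
width: 0.412
```

```bash
python3 - <<'E'
from h import *
plan()
E
```

```text
tcp [ 0.5358 -0.0424  0.1936] x [ 0.001 -0.    -1.   ] y [ 0.043 -0.999  0.   ] yaw -87.51 t 12.05 w 0.412 F [-0.53  0.26  6.89]
```

Call:
arm_command --series '[{"gripper":1,"dx":-0.4,"dy":0,"dz":0,"wx":0,"wy":0,"wz":0},{"gripper":1,"dx":-0.9,"dy":-0.2,"dz":0,"wx":0,"wy":0,"wz":0},{"gripper":1,"dx":-0.9,"dy":-0.7,"dz":0,"wx":0,"wy":0,"wz":0},{"gripper":1,"dx":-0.2,"dy":-0.9,"dz":0,"wx":0,"wy":0,"wz":0},{"gripper":1,"dx":0,"dy":-0.9,"dz":0,"wx":0,"wy":0,"wz":0},{"gripper":1,"dx":0,"dy":-0.9,"dz":0,"wx":0,"wy":0,"wz":0},{"gripper":1,"dx":0,"dy":-0.7,"dz":0,"wx":0,"wy":0,"wz":0},{"gripper":1,"dx":0,"dy":-0.33,"dz":0,"wx":0,"wy":0,"wz":0},{"gripper":1,"dx":0,"dy":0,"dz":0,"wx":0,"wy":0,"wz":0},{"gripper":1,"dx":0,"dy":0,"dz":0,"wx":0,"wy":0,"wz":0}]'

```text
time: 13.05
tool_pos: [0.5275, 0.1423, 0.2891]
tcp_rot: [0.016, 0.707, 0.015, -0.707]
wrist_force: [0.8, -0.1, -1.9]
width: 0.417
```

```bash
python3 - <<'E'
from h import *
plan(tcp=[.5276,.1427,.27],jaw=np.radians(92.5)); snap("wrist","w8"); snap("side","s8")
im=cv2.imread("pics/s8.png")
cv2.imwrite("pics/s8c.png",cv2.resize(im[60:230,200:350],None,fx=3.5,fy=3.5,interpolation=cv2.INTER_CUBIC))
E
```

```text
tcp [0.5275 0.1423 0.2891] x [ 0. -0. -1.] y [ 0.044 -0.999  0.   ] yaw -87.49 t 13.05 w 0.417 F [ 0.76 -0.06 -1.9 ]
world d [ 0.0001  0.0004 -0.0191] tool units [ 0.477 -0.011 -0.002]
rotvec units 5deg [ 0.001 -0.002 -0.004] q6 1.74
```

View pics/w8.png

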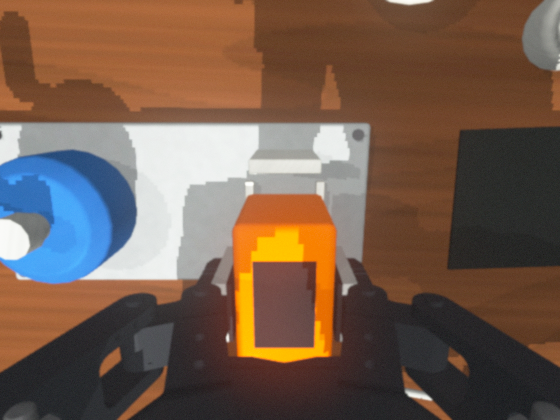

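View pics/s8c.png

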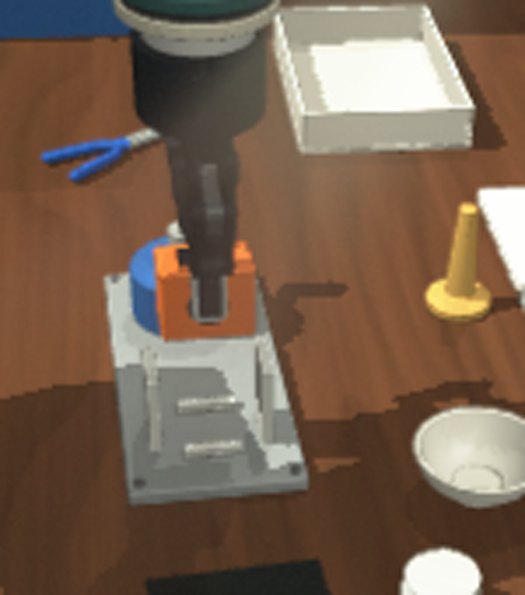

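```bash
python3 - <<'E'
from h import *
p=load("w8"); im=p["color"][:,:,::-1]
cv2.imwrite("pics/w8c.png",cv2.resize(im[140:240,220:350],None,fx=6,fy=6,interpolation=cv2.INTER_CUBIC))
c=np.array([.5276,.1427]);a=np.radians(2.5);ex=np.array([np.cos(a),np.sin(a)]);ey=np.array([-ex[1],ex[0]])
for x,y,z in [(34,-20,70),(34,20,70),(42,20,70),(42,-20,70)]:
    print("wall",proj(p,np.r_[c+ex*x/1e3+ey*y/1e3,z/1e3]).round(1))
for x,y,z in [(30,-18,.2891-.1906),(30,18,.2891-.1906),(30,-18,.2891-.1406),(30,18,.2891-.1406)]:
    print("cass",proj(p,np.r_[np.array([.5275,.1423])+ex*x/1e3+ey*y/1e3,z]).round(1))
E
```

```text
wall [[319.7 173.9]]
wall [[247.  173.8]]
wall [[246.6 159.2]]
wall [[320.1 159.3]]
cass [[322.2 192.5]]
cass [[246.2 192.4]]
cass [[338.3 225.3]]
cass [[230.7 225.2]]
```

View pics/w8c.png

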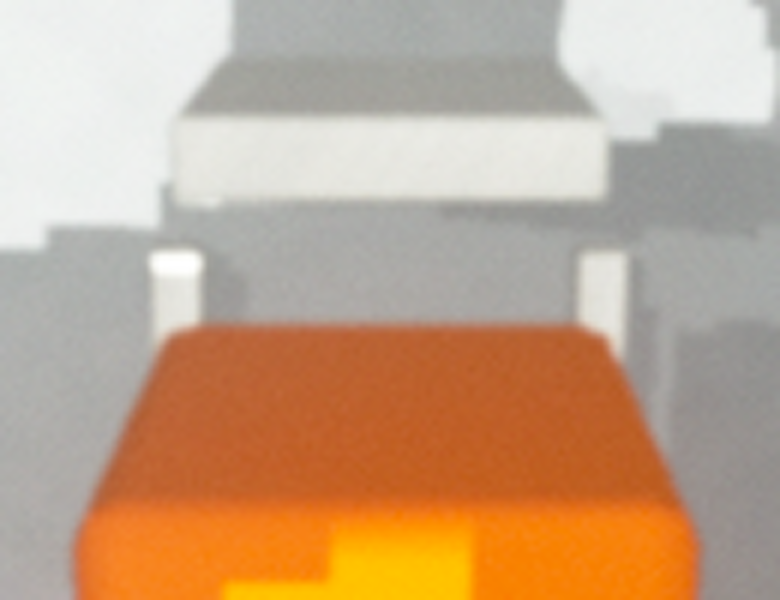

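Call:
arm_command --series '[{"gripper":1,"dx":0.4,"dy":0.015,"dz":-0.015,"wx":0,"wy":0,"wz":0},{"gripper":1,"dx":0.4,"dy":0,"dz":0,"wx":0,"wy":0,"wz":0},{"gripper":1,"dx":0.4,"dy":0,"dz":0,"wx":0,"wy":0,"wz":0},{"gripper":1,"dx":0.4,"dy":0,"dz":0,"wx":0,"wy":0,"wz":0},{"gripper":1,"dx":0.3,"dy":0,"dz":0,"wx":0,"wy":0,"wz":0},{"gripper":1,"dx":0.15,"dy":0,"dz":0,"wx":0,"wy":0,"wz":0},{"gripper":1,"dx":0,"dy":0,"dz":0,"wx":0,"wy":0,"wz":0},{"gripper":1,"dx":0,"dy":0,"dz":0,"wx":0,"wy":0,"wz":0}]'

```text
time: 13.95
tool_pos: [0.5283, 0.1422, 0.2071]
tcp_rot: [0.015, 0.707, 0.015, -0.707]
wrist_force: [0.3, -0.1, -0.4]
width: 0.418
```

Call:
arm_command --series '[{"gripper":1,"dx":0.09,"dy":0,"dz":0,"wx":0,"wy":0,"wz":0},{"gripper":1,"dx":0.03,"dy":0,"dz":0,"wx":0,"wy":0,"wz":0},{"gripper":1,"dx":0,"dy":0,"dz":0,"wx":0,"wy":0,"wz":0}]'

```text
time: 14.25
tool_pos: [0.5283, 0.1422, 0.2026]
tcp_rot: [0.015, 0.707, 0.015, -0.707]
wrist_force: [-1.9, 0.1, 2.9]
width: 0.416
```

Seated as predicted (0.2026, upward force). Release and rise; stop high enough to look at cradle and knob.

Call:
arm_command --series '[{"gripper":0.1,"dx":0,"dy":0,"dz":0,"wx":0,"wy":0,"wz":0},{"gripper":-0.3,"dx":0,"dy":0,"dz":0,"wx":0,"wy":0,"wz":0},{"gripper":-0.5,"dx":0,"dy":0,"dz":0,"wx":0,"wy":0,"wz":0},{"gripper":-0.5,"dx":0,"dy":0,"dz":0,"wx":0,"wy":0,"wz":0},{"gripper":-0.5,"dx":-0.4,"dy":0,"dz":0,"wx":0,"wy":0,"wz":0},{"gripper":-0.5,"dx":-0.8,"dy":0,"dz":0,"wx":0,"wy":0,"wz":0},{"gripper":-0.5,"dx":-1,"dy":0,"dz":0,"wx":0,"wy":0,"wz":0},{"gripper":-0.5,"dx":-1,"dy":0,"dz":0,"wx":0,"wy":0,"wz":0},{"gripper":-0.5,"dx":-1,"dy":0,"dz":0.3,"wx":0,"wy":0,"wz":0},{"gripper":-0.5,"dx":-0.7,"dy":-0.3,"dz":0.5,"wx":0,"wy":0,"wz":0},{"gripper":-0.5,"dx":0,"dy":-0.5,"dz":0.5,"wx":0,"wy":0,"wz":0},{"gripper":-0.5,"dx":0,"dy":-0.3,"dz":0.3,"wx":0,"wy":0,"wz":0},{"gripper":-0.5,"dx":0,"dy":0,"dz":0,"wx":0,"wy":0,"wz":0},{"gripper":-0.5,"dx":0,"dy":0,"dz":0,"wx":0,"wy":0,"wz":0}]'

```text
time: 15.65
tool_pos: [0.4623, 0.1833, 0.3977]
tcp_rot: [-0.016, -0.707, -0.016, 0.707]
wrist_force: [0.1, -0.2, -0.3]
width: 0.75
```

```bash
python3 - <<'E'
from h import *
plan(); p=snap("wrist","w9"); print([(r["centre"],r["score"]) for q in ("knob_mid","crank") for r in models.find_in(p,q)])
E
```

```text
tcp [0.4623 0.1833 0.3977] x [-0. -0. -1.] y [ 0.044 -0.999  0.   ] yaw -87.46 t 15.65 w 0.75 F [ 0.14 -0.23 -0.29]
[([0.5311, 0.3271, 0.0876], 0.66), ([0.5358, 0.3303, 0.1168], 0.64), ([0.5315, 0.3304, 0.0856], 0.57)]
```

View pics/w9.png

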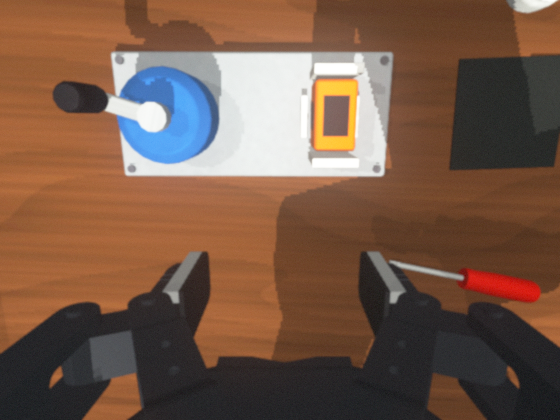

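```bash
python3 - <<'E'
from h import *
p=load("w9"); im=p["color"][:,:,::-1]
print("cass",pix2z(p,336.5,115,.062),"walls",(pix2z(p,336,69,.07)+pix2z(p,335,163,.07))/2)
c=pix2z(p,312,50,.012)
a=np.array([.5276,.1427]); print("axis expected",a+.15*np.array([-np.sin(np.radians(2.5)),np.cos(np.radians(2.5))]))
print("knob top",pix2z(p,67.5,97,.12),"towertop",pix2z(p,169,115,.06))
cv2.imwrite("pics/w9c.png",cv2.resize(im[40:190,40:240],None,fx=4,fy=4,interpolation=cv2.INTER_CUBIC))
cv2.imwrite("pics/w9d.png",cv2.resize(im[40:190,290:400],None,fx=4,fy=4,interpolation=cv2.INTER_CUBIC))
E
```

```text
cass [0.52916876 0.14143517 0.062     ] walls [0.52701928 0.14328898 0.07      ]
axis expected [0.52105709 0.29255723]
knob top [0.53244613 0.33407488 0.12      ] towertop [0.52263039 0.28464308 0.06      ]
```

View pics/w9c.png

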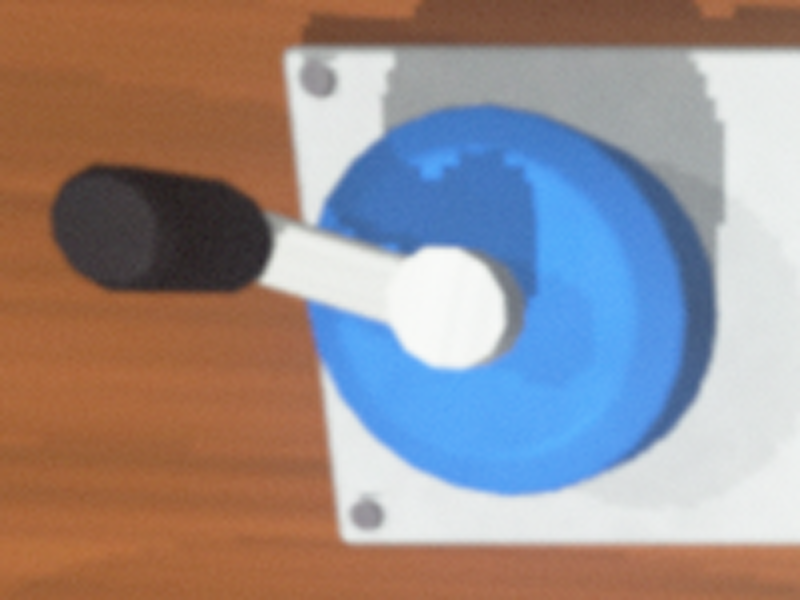

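View pics/w9d.png

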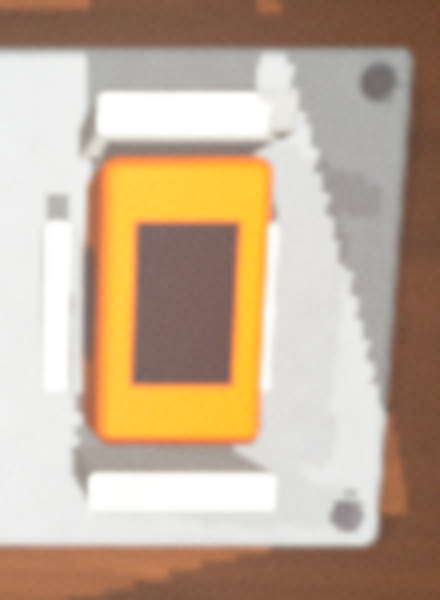

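```bash
python3 - <<'E'
from h import *
p=load("w9"); p3=load("w3")
for z in (.06,.072,.08,.085,.09,.1): print(z,pix2z(p,152.2,116.6,z)[:2].round(4),pix2z(p3,269,34,z)[:2].round(4))
plan(tcp=[.5328,.336,.30],jaw=np.radians(92.5))
rows([.5328,.336,.30],-87.5,5)
E
```

```text
0.06 [0.5206 0.2991] [0.5203 0.2967]
0.072 [0.5209 0.2947] [0.5208 0.2943]
0.08 [0.5211 0.2918] [0.5212 0.2927]
0.085 [0.5213 0.29  ] [0.5214 0.2917]
0.09 [0.5214 0.2881] [0.5216 0.2906]
0.1 [0.5216 0.2845] [0.522  0.2886]
tcp [0.4628 0.1829 0.3974] x [-0.001 -0.    -1.   ] y [ 0.043 -0.999  0.   ] yaw -87.54 t 15.8 w 0.749 F [ 0.45 -0.77 -0.34]
world d [ 0.07    0.1531 -0.0974] tool units [ 2.432 -3.75  -1.914]
rotvec units 5deg [-0.009  0.01  -0.005] q6 1.85
[{"dx":0.49,"dy":-0.75,"dz":-0.38,"wx":np.float64(-0.002)},{"dx":0.48,"dy":-0.75,"dz":-0.38,"wx":np.float64(-0.002)},{"dx":0.49,"dy":-0.75,"dz":-0.39,"wx":np.float64(-0.002)},{"dx":0.49,"dy":-0.75,"dz":-0.38,"wx":np.float64(-0.002)},{"dx":0.49,"dy":-0.75,"dz":-0.38,"wx":np.float64(-0.002)}]
```

Call:
arm_command --series '[{"gripper":-0.4,"dx":0.3,"dy":-0.75,"dz":-0.38,"wx":0,"wy":0,"wz":0},{"gripper":-0.4,"dx":0.4,"dy":-0.75,"dz":-0.38,"wx":0,"wy":0,"wz":0},{"gripper":-0.4,"dx":0.4,"dy":-0.75,"dz":-0.38,"wx":0,"wy":0,"wz":0},{"gripper":-0.4,"dx":0.5,"dy":-0.75,"dz":-0.38,"wx":0,"wy":0,"wz":0},{"gripper":-0.4,"dx":0.5,"dy":-0.75,"dz":-0.39,"wx":0,"wy":0,"wz":0},{"gripper":-0.4,"dx":0,"dy":0,"dz":0,"wx":0,"wy":0,"wz":0},{"gripper":-0.4,"dx":0,"dy":0,"dz":0,"wx":0,"wy":0,"wz":0}]'

```text
time: 16.5
tool_pos: [0.5326, 0.3364, 0.3126]
tcp_rot: [-0.016, -0.706, -0.015, 0.708]
wrist_force: [0.3, -0.5, 0.5]
width: 0.702
```

```bash
python3 - <<'E'
from h import *
plan(tcp=[.5328,.336,.261],jaw=np.radians(92.5)); p=snap("wrist","w10");snap("side","s10")
im=cv2.imread("pics/s10.png")
cv2.imwrite("pics/s10c.png",cv2.resize(im[30:200,200:350],None,fx=3.5,fy=3.5,interpolation=cv2.INTER_CUBIC))
E
```

```text
tcp [0.5326 0.3364 0.3126] x [-0.002 -0.001 -1.   ] y [ 0.044 -0.999  0.001] yaw -87.5 t 16.5 w 0.702 F [ 0.34 -0.47  0.49]
world d [ 0.0002 -0.0004 -0.0516] tool units [ 1.289  0.01  -0.006]
rotvec units 5deg [-0.     0.025 -0.015] q6 2.05
```

View pics/w10.png

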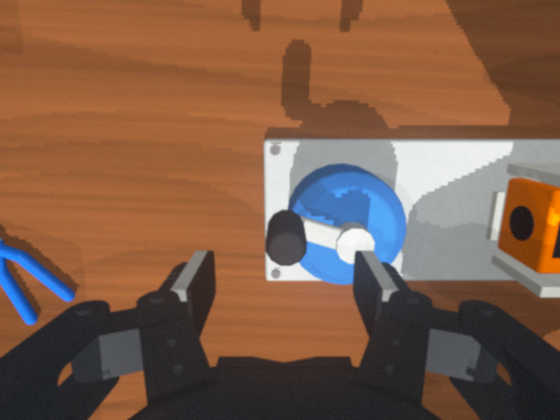

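View pics/s10c.png

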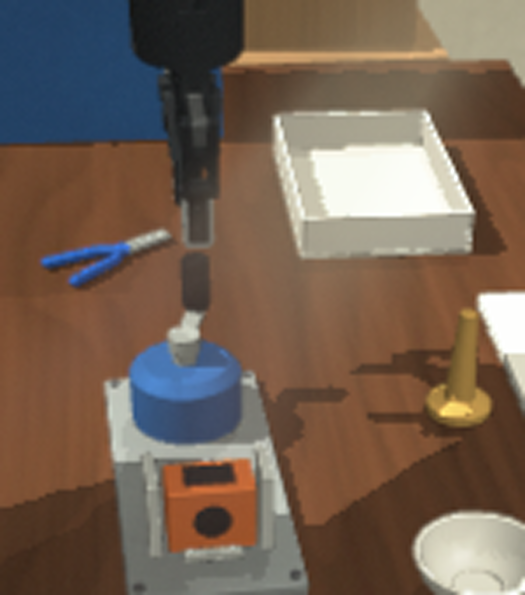

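Call:
arm_command --series '[{"gripper":-0.4,"dx":0.5,"dy":0.01,"dz":0,"wx":0,"wy":0,"wz":0},{"gripper":-0.4,"dx":0.5,"dy":0,"dz":0,"wx":0,"wy":0,"wz":0},{"gripper":-0.4,"dx":0.29,"dy":0,"dz":0,"wx":0,"wy":0,"wz":0},{"gripper":-0.4,"dx":0,"dy":0,"dz":0,"wx":0,"wy":0,"wz":0},{"gripper":0.3,"dx":0,"dy":0,"dz":0,"wx":0,"wy":0,"wz":0},{"gripper":1,"dx":0,"dy":0,"dz":0,"wx":0,"wy":0,"wz":0},{"gripper":1,"dx":0,"dy":0,"dz":0,"wx":0,"wy":0,"wz":0},{"gripper":1,"dx":0,"dy":0,"dz":0,"wx":0,"wy":0,"wz":0},{"gripper":1,"dx":0,"dy":0,"dz":0,"wx":0,"wy":0,"wz":0}]' --grip_force 60

```text
time: 17.5
tool_pos: [0.5324, 0.3358, 0.2637]
tcp_rot: [0.015, 0.707, 0.015, -0.706]
wrist_force: [-1.2, -6.0, 6.6]
width: 0.234
```

```bash
cat >> h.py <<'E'
AX=np.array([.5211,.2928])
def circ(total_deg,n):
    s,M=plan(); t=np.array(s["tool_pos"])
    d=t[:2]-AX; print("r",np.linalg.norm(d).round(4),"ang",np.degrees(np.arctan2(d[1],d[0])).round(1))
    a0=np.arctan2(d[1],d[0]); pos=AX+.045*np.array([np.cos(a0),np.sin(a0)])
    for i in range(1,n+1):
        a=a0-np.radians(total_deg)*i/n; w=AX+.045*np.array([np.cos(a),np.sin(a)])
        dl=np.r_[w-pos,0]; u=np.round(M.T@dl/.04,2); pos=pos+(M@u*.04)[:2]
        print(i,u[1],u[2],end=" | ")
    print()
E
python3 - <<'E'
from h import *
circ(360,24)
E
```

```text
tcp [0.5324 0.3358 0.2637] x [ 0.001 -0.    -1.   ] y [ 0.043 -0.999  0.   ] yaw -87.52 t 17.5 w 0.234 F [-1.15 -6.02  6.62]
r 0.0445 ang 75.3
1 0.12 -0.27 | 2 0.19 -0.22 | 3 0.24 -0.17 | 4 0.28 -0.1 | 5 0.29 -0.03 | 6 0.29 0.05 | 7 0.26 0.12 | 8 0.23 0.19 | 9 0.17 0.24 | 10 0.1 0.27 | 11 0.03 0.3 | 12 -0.05 0.28 | 13 -0.12 0.27 | 14 -0.19 0.23 | 15 -0.24 0.17 | 16 -0.28 0.1 | 17 -0.29 0.03 | 18 -0.29 -0.05 | 19 -0.26 -0.13 | 20 -0.23 -0.18 | 21 -0.17 -0.24 | 22 -0.1 -0.28 | 23 -0.03 -0.29 | 24 0.05 -0.29 |
```

Call:
arm_command --series '[{"gripper":1,"dx":0,"dy":0.12,"dz":-0.27,"wx":0,"wy":0,"wz":0},{"gripper":1,"dx":0,"dy":0.19,"dz":-0.22,"wx":0,"wy":0,"wz":0},{"gripper":1,"dx":0,"dy":0.24,"dz":-0.17,"wx":0,"wy":0,"wz":0},{"gripper":1,"dx":0,"dy":0.28,"dz":-0.1,"wx":0,"wy":0,"wz":0},{"gripper":1,"dx":0,"dy":0.29,"dz":-0.03,"wx":0,"wy":0,"wz":0},{"gripper":1,"dx":0,"dy":0.29,"dz":0.05,"wx":0,"wy":0,"wz":0}]'

```text
time: 18.1
tool_pos: [0.5646, 0.2815, 0.264]
tcp_rot: [0.014, 0.708, 0.017, -0.706]
wrist_force: [-0.7, 9.9, 2.8]
width: 0.233
```

```bash
python3 - <<'E'
from h import *
circ(360,24)
E
```

```text
tcp [0.5646 0.2815 0.264 ] x [ 0.003  0.003 -1.   ] y [ 0.044 -0.999 -0.003] yaw -87.49 t 18.1 w 0.233 F [-0.71  9.91  2.75]
r 0.045 ang -14.6
1 0.27 0.12 | 2 0.22 0.19 | 3 0.17 0.24 | 4 0.11 0.27 | 5 0.02 0.3 | 6 -0.05 0.29 | 7 -0.12 0.26 | 8 -0.18 0.23 | 9 -0.24 0.17 | 10 -0.28 0.1 | 11 -0.29 0.03 | 12 -0.29 -0.05 | 13 -0.27 -0.12 | 14 -0.22 -0.19 | 15 -0.17 -0.24 | 16 -0.11 -0.27 | 17 -0.02 -0.3 | 18 0.04 -0.29 | 19 0.13 -0.26 | 20 0.18 -0.23 | 21 0.24 -0.17 | 22 0.28 -0.1 | 23 0.29 -0.03 | 24 0.29 0.05 |
```

Call:
arm_command --series '[{"gripper":1,"dx":0,"dy":0.26,"dz":0.12,"wx":0,"wy":0,"wz":0},{"gripper":1,"dx":0,"dy":0.23,"dz":0.19,"wx":0,"wy":0,"wz":0},{"gripper":1,"dx":0,"dy":0.17,"dz":0.24,"wx":0,"wy":0,"wz":0},{"gripper":1,"dx":0,"dy":0.1,"dz":0.27,"wx":0,"wy":0,"wz":0},{"gripper":1,"dx":0,"dy":0.03,"dz":0.3,"wx":0,"wy":0,"wz":0},{"gripper":1,"dx":0,"dy":-0.05,"dz":0.28,"wx":0,"wy":0,"wz":0},{"gripper":1,"dx":0,"dy":-0.12,"dz":0.27,"wx":0,"wy":0,"wz":0},{"gripper":1,"dx":0,"dy":-0.19,"dz":0.23,"wx":0,"wy":0,"wz":0},{"gripper":1,"dx":0,"dy":-0.24,"dz":0.17,"wx":0,"wy":0,"wz":0},{"gripper":1,"dx":0,"dy":-0.28,"dz":0.1,"wx":0,"wy":0,"wz":0},{"gripper":1,"dx":0,"dy":-0.29,"dz":0.03,"wx":0,"wy":0,"wz":0},{"gripper":1,"dx":0,"dy":-0.29,"dz":-0.05,"wx":0,"wy":0,"wz":0},{"gripper":1,"dx":0,"dy":-0.26,"dz":-0.13,"wx":0,"wy":0,"wz":0},{"gripper":1,"dx":0,"dy":-0.23,"dz":-0.18,"wx":0,"wy":0,"wz":0},{"gripper":1,"dx":0,"dy":-0.17,"dz":-0.24,"wx":0,"wy":0,"wz":0},{"gripper":1,"dx":0,"dy":-0.1,"dz":-0.28,"wx":0,"wy":0,"wz":0},{"gripper":1,"dx":0,"dy":-0.03,"dz":-0.29,"wx":0,"wy":0,"wz":0},{"gripper":1,"dx":0,"dy":0.05,"dz":-0.29,"wx":0,"wy":0,"wz":0}]'

```text
time: 19.9
tool_pos: [0.5323, 0.3362, 0.2635]
tcp_rot: [-0.016, -0.707, -0.015, 0.707]
wrist_force: [-10.9, -9.6, 9.0]
width: 0.234
```

```bash
python3 - <<'E'
from h import *
circ(360,24)
E
```

```text
tcp [0.5323 0.3362 0.2635] x [-0.001 -0.001 -1.   ] y [ 0.044 -0.999  0.001] yaw -87.49 t 19.9 w 0.234 F [-10.94  -9.59   9.05]
r 0.0448 ang 75.6
1 0.12 -0.27 | 2 0.19 -0.22 | 3 0.24 -0.18 | 4 0.27 -0.1 | 5 0.29 -0.03 | 6 0.29 0.05 | 7 0.27 0.12 | 8 0.23 0.19 | 9 0.17 0.24 | 10 0.1 0.27 | 11 0.03 0.29 | 12 -0.05 0.29 | 13 -0.12 0.27 | 14 -0.19 0.23 | 15 -0.23 0.17 | 16 -0.28 0.1 | 17 -0.29 0.03 | 18 -0.29 -0.05 | 19 -0.27 -0.12 | 20 -0.23 -0.18 | 21 -0.17 -0.24 | 22 -0.1 -0.28 | 23 -0.03 -0.29 | 24 0.05 -0.29 |
```

Call:
arm_command --series '[{"gripper":1,"dx":0,"dy":0.12,"dz":-0.27,"wx":0,"wy":0,"wz":0},{"gripper":1,"dx":0,"dy":0.19,"dz":-0.22,"wx":0,"wy":0,"wz":0},{"gripper":1,"dx":0,"dy":0.24,"dz":-0.17,"wx":0,"wy":0,"wz":0},{"gripper":1,"dx":0,"dy":0.28,"dz":-0.1,"wx":0,"wy":0,"wz":0},{"gripper":1,"dx":0,"dy":0.29,"dz":-0.03,"wx":0,"wy":0,"wz":0},{"gripper":1,"dx":0,"dy":0.29,"dz":0.05,"wx":0,"wy":0,"wz":0},{"gripper":1,"dx":0,"dy":0.26,"dz":0.12,"wx":0,"wy":0,"wz":0},{"gripper":1,"dx":0,"dy":0.23,"dz":0.19,"wx":0,"wy":0,"wz":0}]'

```text
time: 20.7
tool_pos: [0.5533, 0.261, 0.2641]
tcp_rot: [0.014, 0.709, 0.016, -0.705]
wrist_force: [6.5, 7.9, 0.6]
width: 0.23
```

```bash
cat >> h.py <<'E'
def tang():
    s=sensors.state(); t=np.array(s["tool_pos"]); d=t[:2]-AX; a=np.arctan2(d[1],d[0]); F=np.array(s["wrist_force"])
    print("t",round(s["time"],2),"r",np.linalg.norm(d).round(4),"ang",np.degrees(a).round(1),"Ftan",(F[0]*np.sin(a)-F[1]*np.cos(a)).round(2),"Frad",(F[0]*np.cos(a)+F[1]*np.sin(a)).round(2),"z",t[2].round(4),F.round(1),"w",round(s["width"],3))
E
python3 -c "
from h import *
tang()"
```

```text
t 20.7 r 0.0453 ang -44.7 Ftan -10.23 Frad -0.91 z 0.2641 [6.5 7.9 0.6] w 0.23
```

480° done, still braked. Continue 90° at a time.

Call:
arm_command --series '[{"gripper":1,"dx":0,"dy":0.17,"dz":0.24,"wx":0,"wy":0,"wz":0},{"gripper":1,"dx":0,"dy":0.1,"dz":0.27,"wx":0,"wy":0,"wz":0},{"gripper":1,"dx":0,"dy":0.03,"dz":0.3,"wx":0,"wy":0,"wz":0},{"gripper":1,"dx":0,"dy":-0.05,"dz":0.28,"wx":0,"wy":0,"wz":0},{"gripper":1,"dx":0,"dy":-0.12,"dz":0.27,"wx":0,"wy":0,"wz":0},{"gripper":1,"dx":0,"dy":-0.19,"dz":0.23,"wx":0,"wy":0,"wz":0}]'

```text
time: 21.3
tool_pos: [0.4888, 0.2602, 0.2639]
tcp_rot: [0.015, 0.708, 0.015, -0.706]
wrist_force: [0.8, 0.4, 6.2]
width: 0.235
```

```bash
python3 -c "
from h import *
tang()"
```

```text
t 21.3 r 0.0459 ang -134.7 Ftan -0.34 Frad -0.84 z 0.2639 [0.8 0.4 6.2] w 0.235
```

Call:
arm_command --series '[{"gripper":1,"dx":0,"dy":-0.24,"dz":0.17,"wx":0,"wy":0,"wz":0},{"gripper":1,"dx":0,"dy":-0.28,"dz":0.1,"wx":0,"wy":0,"wz":0}]'

```text
time: 21.5
tool_pos: [0.477, 0.2811, 0.2639]
tcp_rot: [0.015, 0.707, 0.016, -0.706]
wrist_force: [2.5, -0.8, 4.1]
width: 0.237
```

```bash
python3 -c "
from h import *
tang()"
```

```text
t 21.5 r 0.0457 ang -165.1 Ftan -1.44 Frad -2.25 z 0.2639 [ 2.5 -0.8  4.1] w 0.237
```

Call:
arm_command --series '[{"gripper":1,"dx":0,"dy":0,"dz":0,"wx":0,"wy":0,"wz":0},{"gripper":1,"dx":0,"dy":0,"dz":0,"wx":0,"wy":0,"wz":0},{"gripper":0.3,"dx":0,"dy":0,"dz":0,"wx":0,"wy":0,"wz":0},{"gripper":0,"dx":0,"dy":0,"dz":0,"wx":0,"wy":0,"wz":0},{"gripper":-0.3,"dx":0,"dy":0,"dz":0,"wx":0,"wy":0,"wz":0},{"gripper":-0.3,"dx":0,"dy":0,"dz":0,"wx":0,"wy":0,"wz":0},{"gripper":-0.3,"dx":0,"dy":0,"dz":0,"wx":0,"wy":0,"wz":0},{"gripper":-0.3,"dx":-0.4,"dy":0,"dz":0,"wx":0,"wy":0,"wz":0},{"gripper":-0.3,"dx":-0.8,"dy":0,"dz":0,"wx":0,"wy":0,"wz":0},{"gripper":-0.3,"dx":-0.9,"dy":0,"dz":0,"wx":0,"wy":0,"wz":0},{"gripper":-0.3,"dx":-0.8,"dy":0,"dz":0,"wx":0,"wy":0,"wz":0},{"gripper":-0.3,"dx":-0.4,"dy":0.3,"dz":0.4,"wx":0,"wy":0,"wz":0},{"gripper":-0.3,"dx":0,"dy":0.6,"dz":0.4,"wx":0,"wy":0,"wz":0},{"gripper":-0.3,"dx":0,"dy":0.6,"dz":0.4,"wx":0,"wy":0,"wz":0},{"gripper":-0.3,"dx":0,"dy":0,"dz":0,"wx":0,"wy":0,"wz":0},{"gripper":-0.3,"dx":0,"dy":0,"dz":0,"wx":0,"wy":0,"wz":0}]'

```text
time: 23.1
tool_pos: [0.4317, 0.2185, 0.3957]
tcp_rot: [0.015, 0.708, 0.015, -0.706]
wrist_force: [-0.2, 0.7, 0.5]
width: 0.649
```

```bash
python3 - <<'E'
from h import *
plan(); snap("wrist","w12"); snap("side","s12")
E
```

```text
tcp [0.4317 0.2185 0.3957] x [ 0.002  0.001 -1.   ] y [ 0.043 -0.999 -0.001] yaw -87.55 t 23.1 w 0.649 F [-0.21  0.69  0.54]
```

View pics/w12.png

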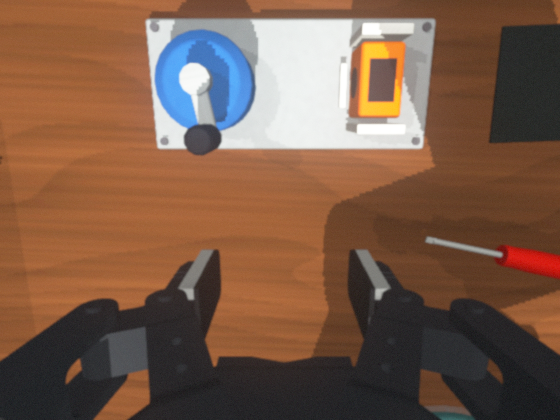

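View pics/s12.png

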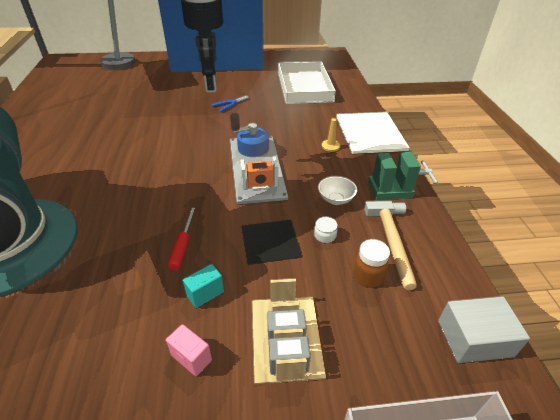

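```bash
python3 - <<'E'
from h import *
p=load("w12"); k=pix2z(p,201,140,.12)[:2]-AX; print(np.linalg.norm(k),np.degrees(np.arctan2(k[1],k[0])),pix2z(p,381,80,.062))
print(ctrl.hand_in())
E
```

```text
0.04544600513290096 -162.00395521478004 [0.52863882 0.14276147 0.062     ]
the job is handed in; nothing more can be done
None
```

I moved the orange cassette from the rack to the rewinder's cradle, re-gripping it by its sides on the mat. I then turned the crank until the resistance dropped, let go and handed the job in at about 23 s of the 67 s allowed; no verdict was reported.

- **Cassette:** it stands upright in the cradle, about 1 mm from the measured centre in the last wrist picture. An earlier picture, before cranking, put it about 2–3 mm off, which is still within the 8 mm allowed.
- **Crank:** the force along its circle was 8–10 N up to 480°. It was about 0.3 N at 570°, and a further 30° of turning to confirm gave about 1.4 N. I stopped at about 600°, so at most 120° past the drop, against the 270° limit.
- **After letting go:** the knob measured 45 mm from the axis at -162°, against -165° when I stopped. That is within the picture's accuracy.
- **Other things:** the final side picture shows the grey cassettes and bystanders where they were (judged by eye), and the gripper touching nothing.

None of the checks failed. I could not read the brake force directly, so the drop is judged from the wrist force alone.

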